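Tap a gearbox cover straight onto the centre line of a floating test platen

TASK

The gearbox side cover lies askew on the floating platen of the leak-test rig. With gentle sideways taps of the fingertips on its long sides, from one side and then the other as needed, bring it straight and centred over the platen's scribed centre line, and leave it resting there with the platen floating free. Only tap it at its sides, never grip it or press on its top, and leave the other things on the bench alone.

Things in the scene. Friction and masses are not known exactly. Their poses are not given: they have to be found in the camera images.
- cover_mid (a point): Gearbox side cover: a loose plain cast-aluminium block, 160 mm long (its x), 104 wide (y), 36 high (z, up), 0.4 to 0.85 kg, flat upright sides, too wide to grip; a low rib (3 mm) runs along the middle of its top, along x. This point: its centre, 18 mm above the platen. It begins turned 0.15 to 0.32 rad anticlockwise from the line, so its two ends must go opposite ways. Tap at half its height or lower.
- platen_mark (a point): Middle of the scribed black centre line on the top of the platen, a white plate 250 mm long (x, along the line), 210 wide (y, across), its top 50 mm above the bench; z up. Moves with the platen. The cover's rib must come to lie over this line, straight. Lengthwise place matters little: the cover begins within 4 mm of the middle and should stay within 15 mm.
- platen (a joint): Sideways float of the platen on rubber mounts, m along its y; 0 at rest, stops at -0.03 and 0.03; springs back with 260 N/m, settling in 0.5 s. A pushed cover first carries the platen along, slips on it only once the push beats the hidden friction (some 1 to 6 N), and is carried back by what the mounts gave (some 3 to 20 mm) when let go.
- rig: The rig's fixed grey base under the platen, 280 mm (x) by 240 mm (y), 20 mm high, with a small round gauge at its +x end. Origin: centre of its underside, below the platen's middle; its x is the direction of the centre line.
- gear: Bystander: small dark steel gear, 66 mm across, 26 mm high, on the bench beside the rig (to its +y side). Origin: centre of its underside. Leave alone.
- wrench: Bystander: steel wrench lying flat on the bench on the rig's -y side. Leave alone.
- bearing_box: Bystander: closed cardboard box 75 x 75 x 35 mm, on the bench at the rig's +y side. Origin: centre of its underside. Leave alone.
- oil_jug: Bystander: red plastic oil jug, 130 x 190 mm, 263 mm high, 4.6 kg, farther to the left (+y). Origin: centre of its underside. Leave alone.
There are look-alikes about, which are no part of the job. Of the things that look like the part that bears cover_mid, the middle-sized one is meant.

How it is judged:
At the end, for the whole second after the job is handed in: The cover lies flat on the platen, its centre within 3 mm of the scribed centre line (and within 15 mm of its middle, lengthwise), its length within 0.05 rad of the line, at rest, with the platen back within 2 mm of its free rest position (y of cover_mid in the frame of platen_mark between -0.003 and 0.003 m and x of cover_mid in the frame of platen_mark between -0.015 and 0.015 m and z of cover_mid in the frame of platen_mark between 0.015 and 0.021 m and angle between the x axis of cover_mid and the x axis of platen_mark, either way round below 0.05 rad and angle between cover_mid's own z axis and vertical below 0.03 rad and linear speed of cover below 0.01 m/s and value of joint platen between -0.002 and 0.002 m); the robot touches nothing.
It fails at once if the cover is struck or pushed hard (over 15 N) (contact force between the fingers and cover above 15 N).
It fails at once if the cover is pressed on or dragged by its top (contact force between the fingers and cover above 0.5 N and z of the grasp point in the frame of cover_mid above 0.029 m).
It fails at once if the cover is lifted or tipped (z of cover_mid in the frame of platen_mark above 0.026 m or angle between cover_mid's own z axis and vertical above 0.12 rad).
It fails at once if a bystander is disturbed (distance of any of gear, wrench, bearing_box, oil_jug from where it was at the start of the episode above 0.01 m).
It also fails if it takes over 64 s, if anything falls off the work surface, if the arm or the gripper's body presses on something with over 40 N, if the wrist force passes 120 N, or if a joint passes its speed limit or range.

ROBOT

A 7-joint arm with a two-finger parallel gripper is mounted at the origin on the work surface. World frame = base frame: x ahead of the robot, y to its left, z up, the work surface at z = 0. Lengths are in m, angles in rad, forces in N, time in s.
With the tool pointing down it reaches from about 0.4 to 0.9 m from the base axis. Payload 5.5 kg.
Tool frame: the origin (TCP) lies midway between the tips of the shut fingers; the grasp point (between the pads) lies 19 mm behind it (arm.grip_depth is the distance from the TCP to the grasp point, in m); z points along the fingers, y is the direction in which the jaws open and shut (so a half turn about z gives the same grasp; the last joint's range is limited). The gripper opens to 85 mm and grips with 20 to 120 N. Pads are 22 mm wide; open, the fingers measure 114 mm over their backs; the gripper's body (76 mm by 85 mm) begins 54 mm behind the grasp point. The pads swing forward as they close: fully open they stand 13 mm farther back than shut.
Start: joints at [-0.914, 0.501, -0.427, 1.55, 0.221, 1.138, -0.21], TCP at [0.249, 0.6, 0.231] pointing down, gripper open.
Joint ranges: [-2.88, 2.88], [-0.31, 2.03], [-1.54, 1.56], [0.2, 2.42], [-1.41, 4.55], [0.19, 2.02], [-2.57, 2.57]. Speed limits (rad/s): [2.57, 2.57, 3.14, 3.14, 3.14, 3.14, 3.14].

INTERFACE

Orientations are given as a 3x3 rotation matrix whose columns are the frame's x, y, z axes.
In Python, from workcell import sensors, grab_frame, hand_in, arm gives the robot as it stands.
- The arm moves only by the tool step_arm, never from a script. Its arguments are lists of equal length, an entry for each row: "turn": the turn, a rotation vector about the tool's x, y, z in degrees, a list of three; "linear": the shift along the tool's x, y, z in cm, a list of three; "gripper": the finger opening in cm, from 0 to 8.54. In form: {"turn": [[wx, wy, wz], ...], "linear": [[tx, ty, tz], ...], "gripper": [gripper, ...]}. A call has 1 to 8 rows; each row is the pose to reach, as a shift and turn from the pose measured when the call began, along the tool's axes at that moment; what a row does not reach only later rows make up. A row lasts 1/8 s, in which the tool goes at most 62.5 mm and 10.7 degrees, less where a joint would pass 70% of its speed; a pose out of reach is approached as far as the arm can. A call with a gripper value outside its range is refused whole. The fingers move at their own pace and stop on an object; "grip_force" is the grip in N (left out, the last holds). Time passes only in rows, so rows that repeat a pose let the fingers close. It gives the time, the measured TCP pose, the force and the opening at its end, in the units of the state.
- sensors.get_obs(): the state, without advancing time (a new reading comes with each control period).
- grab_frame(name): name is "side" or "top"; returns a dict with "frame" (384x512x3 uint8, red, green, blue), "fx", "fy", "cx", "cy" (pixels), "k1" (the pictures are not rectified: a ray, as slopes to the right and down, at radius r is drawn at 1 + k1 r^2 times it, then the intrinsics apply), "extrinsics" (4x4, takes a point from camera to world coordinates). Camera axes: x right, y down, z forward; pixel columns grow to the right and rows downward; lengths in m; the calibration is good to about 2 mm. A picture is of the moment at which its call begins. There is no depth.
- hand_in(): hands the job in, once; it reports no verdict.
The state is a dict: "time": time; "qpos": joint angles; "dq": joint speeds; "tau": joint torques, N m; "eef_pos": TCP position; "tool_rot": TCP orientation; "ft_force": force on the tool from outside, world axes, zero at the start; "wrist_torque": the same for the moment, N m; "finger_gap": opening from 0.0 (shut) to 1.0 (fully open).
Only numpy, scipy, OpenCV 4.12 (cv2) and the standard library are available. Lean on these libraries where they do the work, as an engineer would, in place of code of your own. Each camera call takes 0.05 s, during which the arm holds its last target.

## Working session

There is one attempt and no reset: what is moved stays moved. The work goes in short steps, Python scripts to look and compute and a tool call to move; the robot and the scene stay as the last step left them, time stands still between calls to the robot, and variables do not carry over. Pictures are saved under pics/ and viewed, and the job is handed in when it is done.

Besides the shell and the picture viewer there is one more tool, called after "Request:" as name(argument=value, ...), one argument or row to a line, values as JSON. step_arm: Moves the arm, as the interface text tells. Its arguments: {"type":"object","properties":{"turn":{"type":"array","items":{"type":"array","items":{"type":"number"}}},"linear":{"type":"array","items":{"type":"array","items":{"type":"number"}}},"gripper":{"type":"array","items":{"type":"number"}},"grip_force":{"type":"number"}},"required":["turn","linear","gripper"]}

```bash
mkdir -p pics; ls; python3 - <<'E'
from workcell import sensors, grab_frame, arm
import cv2,numpy as np
o=sensors.get_obs(); print(o)
for n in("side","top"):
    f=grab_frame(n); cv2.imwrite(f"pics/{n}0.png",cv2.cvtColor(f["frame"],cv2.COLOR_RGB2BGR)); print(n,f["fx"],f["fy"],f["cx"],f["cy"],f["k1"]); print(np.round(f["extrinsics"],4))
E
```

```text
pics
{'time': 0.0, 'qpos': array([-0.91379931,  0.50183033, -0.4267969 ,  1.55146293,  0.22082534,
        1.13831193, -0.2102939 ]), 'dq': array([-0.00078402, -0.00261622, -0.0012342 ,  0.00035076, -0.00092923,
       -0.00106162,  0.00061188]), 'tau': array([-1.60168915e-03, -5.69511330e+01, -5.81683561e+00, -2.80940187e+01,
        1.06632651e-02,  1.17794928e-02,  6.53820464e-06]), 'eef_pos': array([0.24918031, 0.59958098, 0.23026547]), 'tool_rot': array([[-9.23489176e-01,  3.83623683e-01, -7.82562836e-04],
       [ 3.83624479e-01,  9.23487451e-01, -1.78537168e-03],
       [ 3.77760981e-05, -1.94898168e-03, -9.99998100e-01]]), 'ft_force': array([-0.3319096 ,  0.0813884 , -0.24386816]), 'wrist_torque': array([-0.0076766 ,  0.022647  , -0.02056565]), 'finger_gap': 0.9999475531411629}
side 432.75682998027884 432.75682998027884 247.76177095915986 190.91057914962798 0.04911958336717731
[[ 0.8567 -0.3433  0.3849  0.0122]
 [-0.5156 -0.5491  0.6578 -0.6399]
 [-0.0145 -0.762  -0.6474  0.895 ]
 [ 0.      0.      0.      1.    ]]
top 474.07396153723823 474.07396153723823 258.92880951347496 189.89453879309872 -0.03647572441262696
[[ 0.0079 -0.9986  0.052   0.4224]
 [-0.9999 -0.0087 -0.0144  0.1878]
 [ 0.0149 -0.0518 -0.9985  1.6308]
 [ 0.      0.      0.      1.    ]]
```

View pics/side0.png

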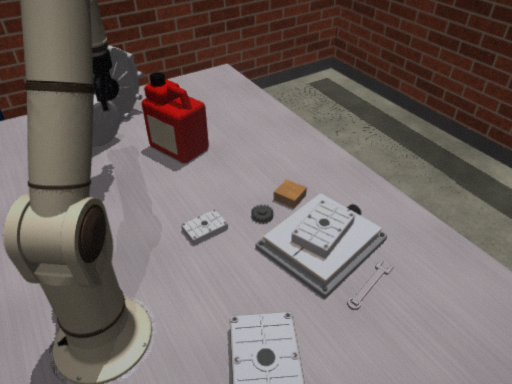

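View pics/top0.png

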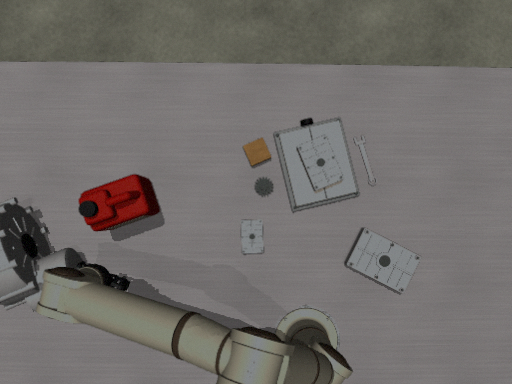

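Candidates for the cover in the top picture: the small one at (252,237), the large one at (383,261), and the middle-sized one on the platen at (320,162). I take the last. Next is a close crop of it, rectified.

```bash
cat > h.py <<'E'
import cv2,numpy as np
from workcell import sensors, grab_frame
def proj(f,P):
    P=np.atleast_2d(P); E=np.linalg.inv(f["extrinsics"]); c=P@E[:3,:3].T+E[:3,3]
    s=c[:,:2]/c[:,2:]; r2=(s**2).sum(1,keepdims=True); s=s*(1+f["k1"]*r2)
    return s*[f["fx"],f["fy"]]+[f["cx"],f["cy"]]
def unproj(f,uv,z):
    d=(np.atleast_2d(uv)-[f["cx"],f["cy"]])/[f["fx"],f["fy"]]; s=d.copy()
    for _ in range(20): s=d/(1+f["k1"]*(s**2).sum(1,keepdims=True))
    E=f["extrinsics"]; r=np.c_[s,np.ones(len(s))]@E[:3,:3].T
    t=(z-E[2,3])/r[:,2:]; return E[:3,3]+t*r
def ortho(f,z,c,yaw,L=0.32,W=0.32,ppm=1800):
    # image: columns along local x (right), rows along -local y
    w,h=int(L*ppm),int(W*ppm); u,v=np.meshgrid(np.arange(w),np.arange(h))
    lx=(u-w/2)/ppm; ly=-(v-h/2)/ppm
    X=c[0]+lx*np.cos(yaw)-ly*np.sin(yaw); Y=c[1]+lx*np.sin(yaw)+ly*np.cos(yaw)
    p=proj(f,np.c_[X.ravel(),Y.ravel(),np.full(X.size,z)]).astype(np.float32)
    return cv2.remap(f["frame"],p[:,0].reshape(h,w),p[:,1].reshape(h,w),cv2.INTER_CUBIC)[:,:,::-1].copy()
E
python3 - <<'E'
from h import *
for n in("side","top"):
    f=grab_frame(n); 
    np.save(f"pics/{n}0.npy",f,allow_pickle=True)
f=grab_frame("top")
c=unproj(f,[[275,133],[341,118],[358,193],[295,210]],0.05);print(c)
m=c.mean(0);v=(c[0]+c[1]-c[2]-c[3])/2; yaw=np.arctan2(v[1],v[0]);print(m,np.linalg.norm(v),yaw, np.linalg.norm((c[0]+c[3]-c[1]-c[2])/2))
cc=unproj(f,[[297,142],[328,134],[341,183],[313,191]],0.086);print(cc.mean(0));v=(cc[0]+cc[1]-cc[2]-cc[3])/2;print(np.linalg.norm(v),np.arctan2(v[1],v[0]))
for n in("side","top"):
    g=grab_frame(n); cv2.imwrite(f"pics/o_{n}1.png",ortho(g,0.05,m,yaw))
E
```

```text
[[ 0.69682337  0.11246533  0.05      ]
 [ 0.7505456  -0.11058468  0.05      ]
 [ 0.49717579 -0.16739107  0.05      ]
 [ 0.43858111  0.04410439  0.05      ]]
[ 0.59578147 -0.03035151  0.05      ] 0.26335042298127204 0.2399397200990115 0.22441304381254476
[ 0.59483382 -0.0334047   0.086     ]
0.16805859304150716 0.2887411699541608
```

View pics/o_top1.png

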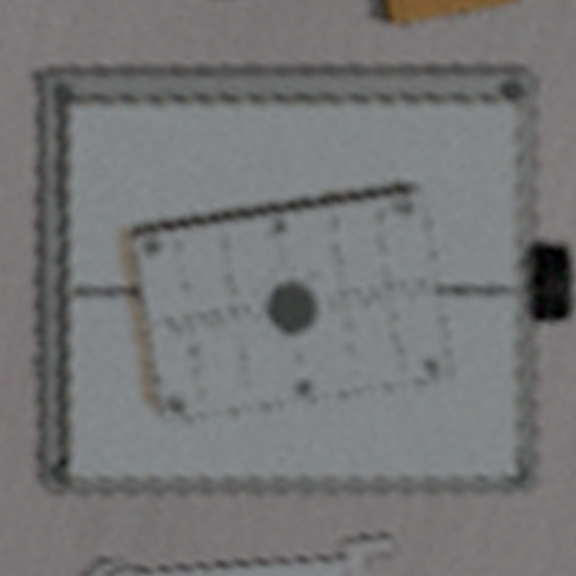

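View pics/o_side1.png

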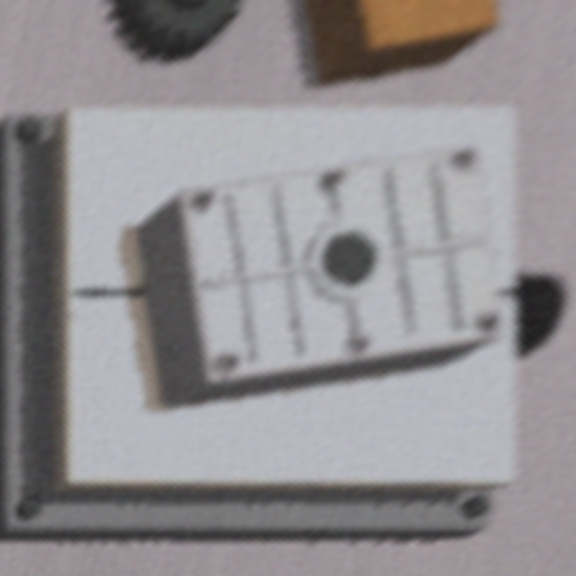

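```bash
python3 - <<'E'
from h import *
ims=[]
for n in("top","side"):
    f=np.load(f"pics/{n}0.npy",allow_pickle=True).item()
    ims.append(ortho(f,0.086,[0.595,-0.0355],0.24+0.16,L=0.2,W=0.14,ppm=2500))
cv2.imwrite("pics/cov1.png",np.vstack(ims)[:, :] if 0 else cv2.resize(np.vstack(ims),None,fx=.8,fy=.8))
E
```

```text
(no output)
```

View pics/cov1.png

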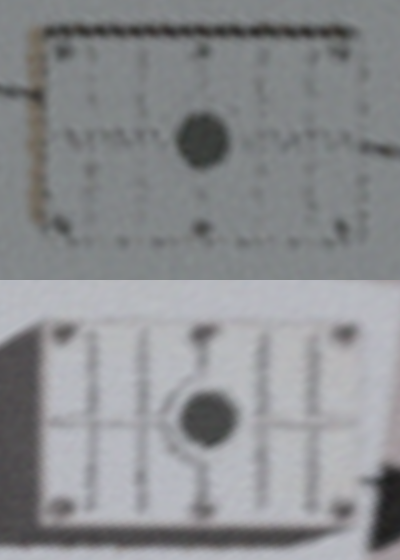

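```bash
cat >> h.py <<'E'
G=np.array([[sx*.070,sy*.0437] for sx in(-1,0,1) for sy in(-1,1)])
def cover(f,x,y,yaw,ppm=2500,verbose=0):
    ok=None
    for it in range(6):
        im=cv2.cvtColor(ortho(f,0.086,[x,y],yaw,.2,.14,ppm),cv2.COLOR_BGR2GRAY).astype(float); h,w=im.shape
        im=cv2.GaussianBlur(im,(0,0),2.0)
        R=.011 if it<2 else .007; pts=[];src=[]
        for g in np.vstack([G]):
            u,v=w/2+g[0]*ppm,h/2-g[1]*ppm; r=int(R*ppm); u0,v0=int(round(u)),int(round(v))
            p=im[v0-r:v0+r+1,u0-r:u0+r+1]; d=np.median(p)-p; d=np.clip(d-.5*d.max(),0,None)
            # biggest component around max
            _,_,_,mx=cv2.minMaxLoc(d); n,lab=cv2.connectedComponents((d>0).astype(np.uint8)); d=d*(lab==lab[mx[1],mx[0]])
            vv,uu=np.mgrid[-r:r+1,-r:r+1]; pts.append([(u0+(uu*d).sum()/d.sum()-w/2)/ppm,-(v0+(vv*d).sum()/d.sum()-h/2)/ppm]);src.append(g)
        P=np.array(pts);S=np.array(src)
        res=None;keep=np.ones(len(P),bool)
        for _ in range(2):
            a=P[keep];b=S[keep];am=a.mean(0);bm=b.mean(0);H=(b-bm).T@(a-am); th=np.arctan2(H[0,1]-H[1,0],H[0,0]+H[1,1])
            c,s=np.cos(th),np.sin(th);t=am-np.array([[c,-s],[s,c]])@bm
            res=np.linalg.norm(P-(S@np.array([[c,s],[-s,c]])+t),axis=1); keep=res<max(.0025,np.sort(res)[3]+1e-9)
        x+=t[0]*np.cos(yaw)-t[1]*np.sin(yaw); y+=t[0]*np.sin(yaw)+t[1]*np.cos(yaw); yaw+=th
    return x,y,yaw,np.round(res*1e3,1)
def line(f,x,y,yaw,ends,ppm=2500,win=.02):
    im=cv2.cvtColor(ortho(f,0.05,[x,y],yaw,.26,2*win,ppm),cv2.COLOR_BGR2GRAY).astype(float); h,w=im.shape
    im=cv2.GaussianBlur(im,(0,0),2.0); X=[];Y=[]
    for a,b in ends:
        for u in range(int(w/2+a*ppm),int(w/2+b*ppm),4):
            col=np.median(im[:,u])-im[:,u]; m=col.max()
            if m<12: continue
            d=np.clip(col-.5*m,0,None); k=col.argmax(); d[:max(0,k-9)]=0; d[k+10:]=0
            X.append((u-w/2)/ppm);Y.append(-((np.arange(h)*d).sum()/d.sum()-h/2)/ppm)
    X=np.array(X);Y=np.array(Y)
    p=np.polyfit(X,Y,1); r=np.abs(np.polyval(p,X)-Y); k=r<max(.001,2*np.median(r)); p=np.polyfit(X[k],Y[k],1)
    a=np.arctan(p[0]); return x-p[1]*np.sin(yaw),y+p[1]*np.cos(yaw),yaw+a,len(X),np.round(1e3*r.max(),1)
def rel(c,l):
    dx,dy=c[0]-l[0],c[1]-l[1]; a=l[2]; return np.round([1e3*(dx*np.cos(a)+dy*np.sin(a)),1e3*(-dx*np.sin(a)+dy*np.cos(a)),c[2]-a],4)
E
python3 - <<'E'
from h import *
for n in("top","side"):
    f=np.load(f"pics/{n}0.npy",allow_pickle=True).item()
    c=cover(f,.595,-.0355,.40); l=line(f,.5958,-.0304,.24,[(-.12,-.092),(.088,.12)] if n=="top" else[(-.12,-.085),(.12,.125)])
    print(n,c,l,rel(c,l))
E
```

```text
top (np.float64(0.5918877339389884), np.float64(-0.029875209121487854), np.float64(0.42327305653309405), array([2.9, 6.2, 4. , 4.6, 4. , 2.4])) (np.float64(0.596121420406609), np.float64(-0.03171343877652705), np.float64(0.24304687006083417), 38, np.float64(1.3)) [-3.6669  2.8031  0.1802]
side (np.float64(0.5968780180917814), np.float64(-0.03542036849683087), np.float64(0.39534161964507947), array([0.3, 0.4, 0.6, 1. , 0.8, 0.9])) (np.float64(0.5963408589468784), np.float64(-0.032610143160965235), np.float64(0.24052447277112476), 25, np.float64(0.4)) [-0.1477 -2.8573  0.1548]
```

```bash
sed -i 's/R=.011 if it<2 else .007/R=(.011 if it<2 else .007) if big else .0055/; s/def cover(f,x,y,yaw,/def cover(f,x,y,yaw,big=1,/' h.py
cat >> h.py <<'E'
def meas(x,y,yaw,lx=.5963,ly=-.0322,lyaw=.2415,k=2,live=True,tag=None):
    out=[]
    for n in("side","top"):
        f=[grab_frame(n) for _ in range(k)] if live else [np.load(f"pics/{n}0.npy",allow_pickle=True).item()]
        g=dict(f[0]); g["frame"]=np.mean([q["frame"] for q in f],0).astype(np.uint8)
        if tag: np.save(f"pics/{n}{tag}.npy",g,allow_pickle=True)
        if n=="side": c=cover(g,x,y,yaw,big=1); c0=c
        else: c=cover(g,*c0[:3],big=0)
        l=line(g,lx,ly,lyaw,[(-.12,-.092),(.1,.12)] if n=="top" else[(-.12,-.085),(.12,.125)],win=.012)
        print(n,np.round(c[:3],4),c[3],"line",np.round(l[:3],4),l[3:],"rel mm,mm,rad",rel(c,l)); out.append((c,l))
    return out
E
python3 - <<'E'
from h import *
meas(.595,-.0355,.4,live=False)
E
```

```text
side [ 0.5969 -0.0354  0.3953] [0.3 0.4 0.6 1.  0.8 0.9] line [ 0.5964 -0.0326  0.2405] (25, np.float64(0.4)) rel mm,mm,rad [-0.2062 -2.8563  0.1548]
top [ 0.5959 -0.035   0.3945] [0.1 0.1 0.6 0.6 0.3 0.2] line [ 0.5962 -0.0317  0.2427] (31, np.float64(1.2)) rel mm,mm,rad [-1.0911 -3.0778  0.1518]
```

```bash
cat >> h.py <<'E'
LX,LY,LYAW=.5963,-.0322,.2415
def w(px,py,z):  # platen mm -> world m
    c,s=np.cos(LYAW),np.sin(LYAW); return np.array([LX+(c*px-s*py)/1e3,LY+(s*px+c*py)/1e3,z])
def plat(p):
    c,s=np.cos(LYAW),np.sin(LYAW); d=(np.array(p[:2])-[LX,LY])*1e3; return np.round([c*d[0]+s*d[1],-s*d[0]+c*d[1]],1)
def go(*targets,xdir=np.pi/2):
    """targets world; tool x axis along platen angle xdir; prints linear cm and turn deg"""
    from scipy.spatial.transform import Rotation as Ro
    o=sensors.get_obs(); R=o["tool_rot"]; p=o["eef_pos"]; a=LYAW+xdir
    Rt=np.array([[np.cos(a),np.sin(a),0],[np.sin(a),-np.cos(a),0],[0,0,-1.]])
    tv=np.degrees(Ro.from_matrix(R.T@Rt).as_rotvec()); print("t",round(o["time"],2),"at",np.round(p,4),"plat",plat(p),"F",np.round(o["ft_force"],2),"gap",round(o["finger_gap"],2))
    print("turn deg",np.round(tv,2))
    for t in targets: print(" lin cm",np.round(100*R.T@(np.array(t)-p),2))
E
python3 - <<'E'
from h import *
f=np.load("pics/top0.npy",allow_pickle=True).item(); print(unproj(f,[[160,215],[155,178]],.2))
go([.25,.5,.30],w(-55,-94,.20),w(-55,-94,.13))
E
```

```text
[[0.41863644 0.46437635 0.2       ]
 [0.53015529 0.48156057 0.2       ]]
t 0.35 at [0.2493 0.6001 0.231 ] plat [-185.7  696.9] F [1.24 0.6  0.19] gap 1.0
turn deg [-3.00e-02  1.00e-02  5.36e+01]
 lin cm [-3.9  -9.22 -6.89]
 lin cm [-57.45 -55.91   3.13]
 lin cm [-57.45 -55.91  10.13]
```

Request:
step_arm(
  turn=[
    [0, 0, 0],
    [0, 0, 0],
    [0, 0, 5],
    [0, 0, 12],
    [0, 0, 20],
    [0, 0, 28],
    [0, 0, 36],
    [0, 0, 44],
  ],
  linear=[
    [-2, -4.5, -3.5],
    [-4, -9.2, -7],
    [-8, -13, -7],
    [-12, -17, -7],
    [-16, -21, -7],
    [-20, -25, -7],
    [-24.5, -29, -7],
    [-29, -33, -7],
  ],
  gripper=[0, 0, 0, 0, 0, 0, 0, 0],
)

```text
time: 1.35
eef_pos: [0.3911, 0.1824, 0.3017]
tool_rot: [[-0.394, 0.919, 0.001], [0.919, 0.394, 0.0], [-0.0, 0.001, -1.0]]
ft_force: [1.1, 0.4, 0.4]
finger_gap: -0.002
```

```bash
python3 - <<'E'
from h import *
go(w(-55,-94,.20),w(-55,-94,.13),w(-55,-94,.06))
E
```

```text
t 1.35 at [0.3911 0.1824 0.3017] plat [-147.9  257.5] F [1.12 0.38 0.39] gap -0.0
turn deg [0.07 0.01 9.36]
 lin cm [-36.19   3.43  10.18]
 lin cm [-36.19   3.43  17.18]
 lin cm [-36.18   3.42  24.18]
```

Request:
step_arm(
  turn=[
    [0, 0, 2],
    [0, 0, 4],
    [0, 0, 6],
    [0, 0, 8],
    [0.07, 0, 9.36],
    [0.07, 0, 9.36],
    [0.07, 0, 9.36],
    [0.07, 0, 9.36],
  ],
  linear=[
    [-6, 0.6, 1],
    [-12, 1.2, 2.5],
    [-18, 1.8, 4],
    [-24, 2.3, 6],
    [-30, 2.9, 8],
    [-34, 3.3, 10],
    [-36.2, 3.43, 12],
    [-36.2, 3.43, 13],
  ],
  gripper=[0, 0, 0, 0, 0, 0, 0, 0],
)

```text
time: 2.35
eef_pos: [0.565, -0.1388, 0.1704]
tool_rot: [[-0.236, 0.972, -0.002], [0.972, 0.236, -0.001], [-0.0, -0.002, -1.0]]
ft_force: [-1.1, 0.3, 0.2]
finger_gap: -0.001
```

```bash
python3 - <<'E'
from h import *
go(w(-55,-94,.12),w(-55,-94,.06))
for n in("side","top"):
    f=grab_frame(n); cv2.imwrite(f"pics/{n}2.png",cv2.cvtColor(f["frame"],cv2.COLOR_RGB2BGR))
    p=proj(f,[sensors.get_obs()["eef_pos"]]); print(n,p)
    u,v=map(int,p[0]); cv2.imwrite(f"pics/{n}2c.png",cv2.resize(f["frame"][v-60:v+60,u-70:u+70,::-1],None,fx=4,fy=4))
E
```

```text
t 2.35 at [ 0.565  -0.1388  0.1704] plat [-55.9 -96. ] F [-1.11  0.3   0.19] gap -0.0
turn deg [-0.11  0.02 -0.19]
 lin cm [0.2  0.1  5.04]
 lin cm [ 0.2   0.11 11.04]
side [[343.65433603 228.22148707]]
top [[356.44048814 169.58316484]]
```

View pics/side2c.png

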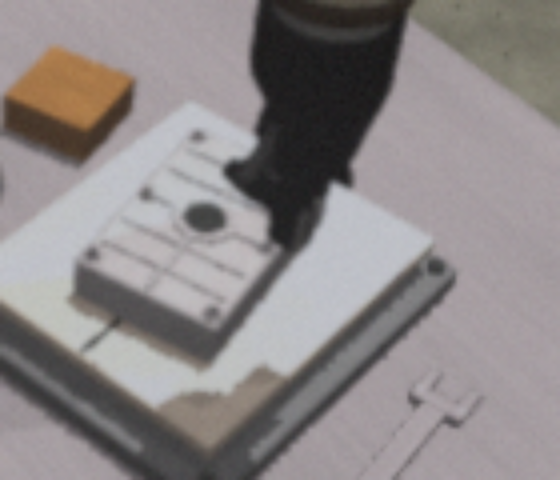

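View pics/top2c.png

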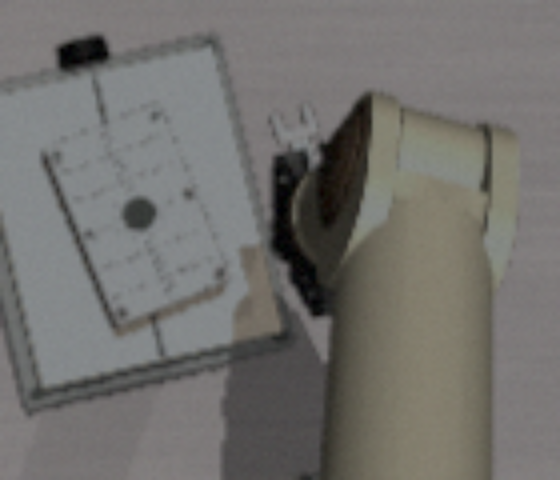

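Request:
step_arm(
  turn=[
    [-0.1, 0, -0.2],
    [-0.1, 0, -0.2],
    [-0.1, 0, -0.2],
    [-0.1, 0, -0.2],
  ],
  linear=[
    [0.1, 0.1, 4],
    [0.1, 0.1, 8],
    [0.1, 0.1, 11],
    [0.1, 0.1, 11],
  ],
  gripper=[0, 0, 0, 0],
)

```text
time: 2.95
eef_pos: [0.563, -0.1321, 0.0593]
tool_rot: [[-0.245, 0.97, -0.005], [0.97, 0.245, 0.003], [0.004, -0.004, -1.0]]
ft_force: [0.1, 0.1, -0.0]
finger_gap: 0.004
```

```bash
python3 - <<'E'
from h import *
go(w(-55,-94,.06),w(-55,-78,.06))
for n in("side",):
    f=grab_frame(n); 
    p=proj(f,[sensors.get_obs()["eef_pos"]]); print(n,p)
    u,v=map(int,p[0]); cv2.imwrite(f"pics/{n}3c.png",cv2.resize(f["frame"][v-60:v+60,u-70:u+70,::-1],None,fx=4,fy=4))
E
```

```text
t 2.95 at [ 0.563  -0.1321  0.0593] plat [-56.3 -89. ] F [ 0.12  0.1  -0.04] gap 0.0
turn deg [-0.24 -0.24  0.35]
 lin cm [-0.5   0.12 -0.07]
 lin cm [ 1.1   0.13 -0.07]
side [[337.19003066 257.90388069]]
```

View pics/side3c.png

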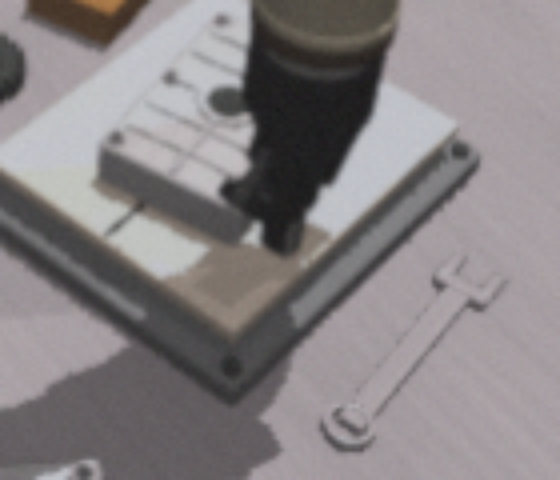

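Request:
step_arm(
  turn=[
    [-0.2, -0.2, 0.3],
    [-0.2, -0.2, 0.3],
    [-0.2, -0.2, 0.3],
    [-0.2, -0.2, 0.3],
  ],
  linear=[
    [0.2, 0.12, -0.05],
    [0.4, 0.12, -0.05],
    [0.6, 0.12, -0.05],
    [0.8, 0.12, -0.05],
  ],
  gripper=[0, 0, 0, 0],
)

```text
time: 3.5
eef_pos: [0.5639, -0.1247, 0.0619]
tool_rot: [[-0.24, 0.971, 0.003], [0.971, 0.24, -0.0], [-0.001, 0.003, -1.0]]
ft_force: [-0.8, 0.0, 0.1]
finger_gap: 0.0
```

```bash
python3 - <<'E'
from h import *
go(w(-55,-78,.06))
E
```

```text
t 3.5 at [ 0.5639 -0.1247  0.0619] plat [-53.6 -82. ] F [-0.78  0.04  0.09] gap 0.0
turn deg [0.16 0.06 0.03]
 lin cm [ 0.4  -0.14  0.19]
```

Request:
step_arm(
  turn=[
    [0.1, 0, 0],
    [0.1, 0, 0],
    [0.1, 0, 0],
    [0.1, 0, 0],
    [0.1, 0, 0],
    [0.1, 0, 0],
  ],
  linear=[
    [0.2, -0.1, 0.15],
    [0.4, -0.1, 0.15],
    [0.6, -0.1, 0.15],
    [0.8, -0.1, 0.15],
    [1.0, -0.1, 0.15],
    [1.2, -0.1, 0.15],
  ],
  gripper=[0, 0, 0, 0, 0, 0],
)

```text
time: 4.25
eef_pos: [0.5598, -0.1136, 0.0603]
tool_rot: [[-0.239, 0.971, 0.001], [0.971, 0.239, -0.001], [-0.001, 0.001, -1.0]]
ft_force: [-0.2, -1.7, -0.8]
finger_gap: 0.003
```

```bash
cat > m.py <<'E'
import sys
from h import *
go(w(-55,-60,.06))
c=[float(a) for a in sys.argv[1:4]]  # guess in platen mm, rad
p=w(c[0],c[1],0); meas(p[0],p[1],LYAW+c[2],tag="L")
for n in("side","top"):
    f=np.load(f"pics/{n}L.npy",allow_pickle=True).item()
    cv2.imwrite(f"pics/o{n}_{sys.argv[4]}.png",ortho(f,.05,[LX,LY],LYAW,.3,.26,1800))
E
python3 m.py -1 -3 .153 4
```

```text
t 4.25 at [ 0.5598 -0.1136  0.0603] plat [-54.9 -70.3] F [-0.17 -1.74 -0.77] gap 0.0
turn deg [0.04 0.08 0.01]
 lin cm [ 1.03 -0.01  0.02]
side [ 0.5932 -0.0382  0.3073] [8.2 3.1 4.9 7.5 3.5 2.7] line [ 0.5966 -0.0334  0.1709] (23, np.float64(1.7)) rel mm,mm,rad [-4.2032 -4.0953  0.1364]
top [ 0.594  -0.0285  0.3895] [4.1 0.4 1.2 2.6 0.1 1. ] line [ 0.5946 -0.0254  0.2426] (31, np.float64(0.8)) rel mm,mm,rad [-1.3575 -2.8496  0.1469]
```

View pics/oside_4.png

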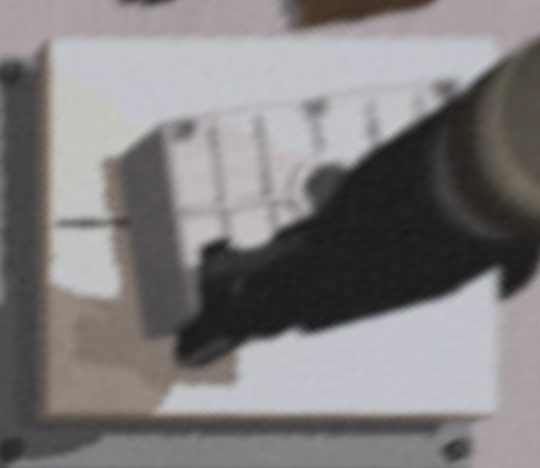

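View pics/otop_4.png

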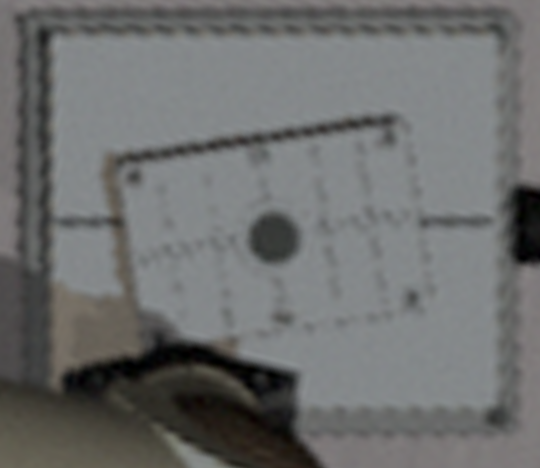

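Request:
step_arm(
  turn=[
    [0, 0, 0],
    [0, 0, 0],
    [0, 0, 0],
    [0, 0, 0],
    [0, 0, 0],
  ],
  linear=[
    [0.15, 0, 0],
    [0.3, 0, 0],
    [0.45, 0, 0],
    [0.6, 0, 0],
    [0.6, 0, 0],
  ],
  gripper=[0, 0, 0, 0, 0],
)

```text
time: 5.08
eef_pos: [0.5584, -0.1074, 0.0603]
tool_rot: [[-0.24, 0.971, 0.001], [0.971, 0.24, -0.001], [-0.001, 0.001, -1.0]]
ft_force: [-1.1, -3.2, -0.6]
finger_gap: 0.002
```

```bash
cat > t.py <<'E'
import sys
from h import *
def top(guess,shift,pic=None,k=2,quiet=0):
    f=[grab_frame("top") for _ in range(k)]; g=dict(f[0]); g["frame"]=np.mean([q["frame"] for q in f],0).astype(np.uint8)
    c0=w(0,shift,0); l=line(g,c0[0],c0[1],LYAW,[(-.12,-.092),(.1,.12)],win=.015)
    s=plat(l[:2])[1]; p=w(guess[0],guess[1]+s,0); c=cover(g,p[0],p[1],LYAW+guess[2],big=0)
    print("platen shift",s,"yaw",round(l[2]-LYAW,4),l[3:],"cover rel",rel(c,l),c[3])
    if pic: cv2.imwrite(f"pics/{pic}.png",ortho(g,.05,[LX,LY],LYAW,.3,.26,1800))
go(w(-55,-60,.06))
a=[float(x) for x in sys.argv[1:5]]; top(a[:3],a[3],sys.argv[5] if len(sys.argv)>5 else None)
E
python3 t.py -1 -3 .15 8
```

```text
t 5.08 at [ 0.5584 -0.1074  0.0603] plat [-54.8 -64. ] F [-1.06 -3.22 -0.6 ] gap 0.0
turn deg [0.04 0.06 0.04]
 lin cm [ 0.4  -0.02  0.03]
platen shift 9.9 yaw 0.0011 (31, np.float64(0.3)) cover rel [-0.5833 -0.7665  0.1274] [4.9 0.6 0.6 3.8 0.4 0.1]
```

Request:
step_arm(
  turn=[
    [0, 0, 0],
    [0, 0, 0],
    [0, 0, 0],
    [0, 0, 0],
    [0, 0, 0],
  ],
  linear=[
    [0.15, 0, 0],
    [0.3, 0, 0],
    [0.4, 0, 0],
    [0.5, 0, 0],
    [0.5, 0, 0],
  ],
  gripper=[0, 0, 0, 0, 0],
)

```text
time: 5.8
eef_pos: [0.5572, -0.1026, 0.0603]
tool_rot: [[-0.24, 0.971, 0.001], [0.971, 0.24, -0.001], [-0.001, 0.001, -1.0]]
ft_force: [-0.5, -2.3, 0.2]
finger_gap: 0.002
```

```bash
python3 t.py -1 0 .11 11 t6
```

```text
t 5.8 at [ 0.5572 -0.1026  0.0603] plat [-54.8 -59. ] F [-0.49 -2.27  0.24] gap 0.0
turn deg [0.04 0.06 0.03]
 lin cm [-0.1  -0.02  0.03]
platen shift 9.9 yaw 0.0005 (31, np.float64(0.6)) cover rel [1.6071 2.4131 0.1068] [4.4 0.5 0.7 3.5 0.5 0.6]
```

View pics/t6.png

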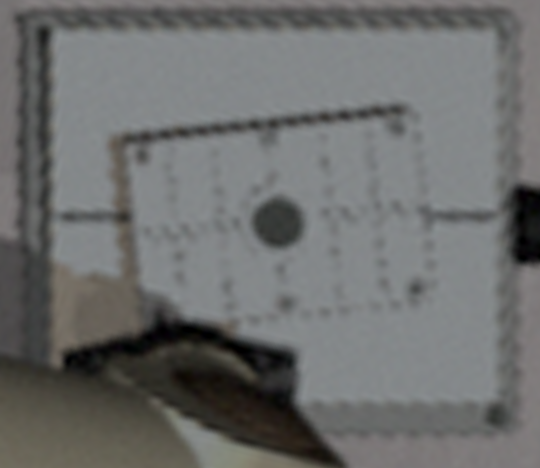

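Request:
step_arm(
  turn=[
    [0, 0, 0],
    [0, 0, 0],
    [0, 0, 0],
    [0, 0, 0],
    [0, 0, 0],
    [0, 0, 0],
  ],
  linear=[
    [0.15, 0, 0],
    [0.3, 0, 0],
    [0.45, 0, 0],
    [0.6, 0, 0],
    [0.7, 0, 0],
    [0.7, 0, 0],
  ],
  gripper=[0, 0, 0, 0, 0, 0],
)

```text
time: 6.65
eef_pos: [0.5556, -0.0958, 0.0604]
tool_rot: [[-0.24, 0.971, 0.001], [0.971, 0.24, -0.001], [-0.001, 0.001, -1.0]]
ft_force: [-1.1, -2.5, -0.5]
finger_gap: 0.003
```

```bash
python3 t.py 1 6 .07 10 t7
```

```text
t 6.65 at [ 0.5556 -0.0958  0.0604] plat [-54.7 -52. ] F [-1.06 -2.47 -0.48] gap 0.0
turn deg [0.05 0.07 0.04]
 lin cm [-0.8  -0.03  0.04]
platen shift 9.8 yaw 0.0008 (31, np.float64(0.3)) cover rel [3.6651 6.5786 0.0606] [4.9 0.7 0.9 1.4 0.8 0.5]
```

View pics/t7.png

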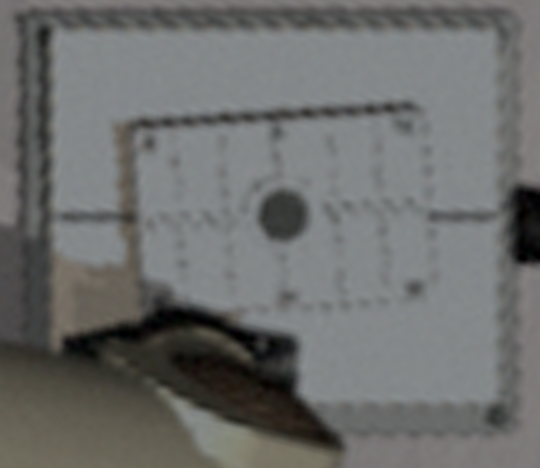

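Request:
step_arm(
  turn=[
    [0, 0, 0],
    [0, 0, 0],
    [0, 0, 0],
    [0, 0, 0],
    [0, 0, 0],
    [0, 0, 0],
    [0, 0, 0],
    [0, 0, 0],
  ],
  linear=[
    [-0.2, 0, 0],
    [-0.4, 0, 0],
    [-0.6, 0, 0],
    [-0.8, 0, 0],
    [-1.0, 0, 0],
    [-1.4, 0, 0],
    [-2.4, 0, -0.3],
    [-3.2, 0, -2],
  ],
  gripper=[0, 0, 0, 0, 0, 0, 0, 0],
)

```text
time: 7.75
eef_pos: [0.5625, -0.1279, 0.0802]
tool_rot: [[-0.239, 0.971, -0.001], [0.971, 0.239, -0.001], [-0.001, -0.001, -1.0]]
ft_force: [0.1, -0.7, 0.0]
finger_gap: 0.003
```

```bash
python3 t.py 3 6.5 .06 0; python3 - <<'E'
from h import *
go(w(-55,-90,.20),w(55,94,.20),w(55,94,.13),w(55,94,.06))
E
```

```text
t 7.75 at [ 0.5625 -0.1279  0.0802] plat [-55.8 -84.8] F [ 0.07 -0.71  0.03] gap 0.0
turn deg [-0.08  0.04 -0.01]
 lin cm [2.49 0.08 2.01]
platen shift 0.6 yaw 0.002 (31, np.float64(0.8)) cover rel [3.7316 6.3698 0.0653] [0.3 0.7 1.1 3.3 0.4 0.2]
t 7.85 at [ 0.5653 -0.1294  0.083 ] plat [-53.4 -86.9] F [-0.68 -0.52 -0.24] gap 0.0
turn deg [ 0.27  0.22 -0.11]
 lin cm [ -0.35  -0.11 -11.7 ]
 lin cm [ 18.07  10.86 -11.72]
 lin cm [18.1  10.83 -4.72]
 lin cm [18.12 10.79  2.28]
```

Request:
step_arm(
  turn=[
    [0, 0, 0],
    [0, 0, 0],
    [0, 0, 0],
    [0, 0, 0],
    [0, 0, 0],
    [0, 0, 0],
    [0, 0, 0],
    [0, 0, 0],
  ],
  linear=[
    [0, 0, -5],
    [0, 0, -9],
    [4, 2.5, -9],
    [8.5, 5, -9],
    [13, 8, -9],
    [17.6, 10.8, -9],
    [17.8, 10.8, -8.5],
    [17.8, 10.8, -7],
  ],
  gripper=[0, 0, 0, 0, 0, 0, 0, 0],
)

```text
time: 8.85
eef_pos: [0.6281, 0.0693, 0.1531]
tool_rot: [[-0.238, 0.971, 0.007], [0.971, 0.238, -0.003], [-0.005, 0.006, -1.0]]
ft_force: [0.0, -0.8, -0.1]
finger_gap: 0.002
```

```bash
python3 - <<'E'
from h import *
go(w(58,91,.13),w(58,91,.06))
p=w(3.7,6.4,0); meas(p[0],p[1],LYAW+.063,tag="L",k=1)
E
```

```text
t 8.85 at [0.6281 0.0693 0.1531] plat [55.1 90.9] F [ 0.03 -0.77 -0.09] gap 0.0
turn deg [ 0.37  0.26 -0.06]
 lin cm [0.02 0.27 2.31]
 lin cm [0.05 0.23 9.31]
side [ 0.5923 -0.0348  0.1491] [3.8 3.4 4.  8.8 4.  7.3] line [ 0.5964 -0.0327  0.24  ] (25, np.float64(0.4)) rel mm,mm,rad [-4.4983 -1.0859 -0.0909]Traceback (most recent call last):
  File "<stdin>", line 3, in <module>
  File "h.py", line 62, in meas
    l=line(g,lx,ly,lyaw,[(-.12,-.092),(.1,.12)] if n=="top" else[(-.12,-.085),(.12,.125)],win=.012)
  File "h.py", line 50, in line
    p=np.polyfit(X,Y,1); r=np.abs(np.polyval(p,X)-Y); k=r<max(.001,2*np.median(r)); p=np.polyfit(X[k],Y[k],1)
    raise TypeError("expected non-empty vector for x")
TypeError: expected non-empty vector for x
```

Request:
step_arm(
  turn=[
    [0.3, 0.2, 0],
    [0.3, 0.2, 0],
    [0.3, 0.2, 0],
    [0.3, 0.2, 0],
  ],
  linear=[
    [0, 0.2, 3],
    [0, 0.2, 6],
    [0, 0.2, 9],
    [0, 0.2, 9.3],
  ],
  gripper=[0, 0, 0, 0],
)

```text
time: 9.45
eef_pos: [0.6253, 0.0645, 0.0551]
tool_rot: [[-0.232, 0.973, -0.01], [0.973, 0.232, -0.004], [-0.002, -0.01, -1.0]]
ft_force: [-0.5, -0.1, -0.4]
finger_gap: -0.0
```

```bash
python3 - <<'E'
from h import *
go(w(58,80,.06),w(58,70,.06))
ims=[]
for n in("side","top"):
    g=grab_frame(n); cv2.imwrite(f"pics/{n}8.png",g["frame"][90:260,200:430,::-1].repeat(3,0).repeat(3,1))
E
```

```text
t 9.45 at [0.6253 0.0645 0.0551] plat [51.3 87. ] F [-0.46 -0.07 -0.38] gap -0.0
turn deg [-0.6   0.09 -0.4 ]
 lin cm [-0.69  0.67 -0.5 ]
 lin cm [-1.69  0.68 -0.5 ]
```

View pics/side8.png

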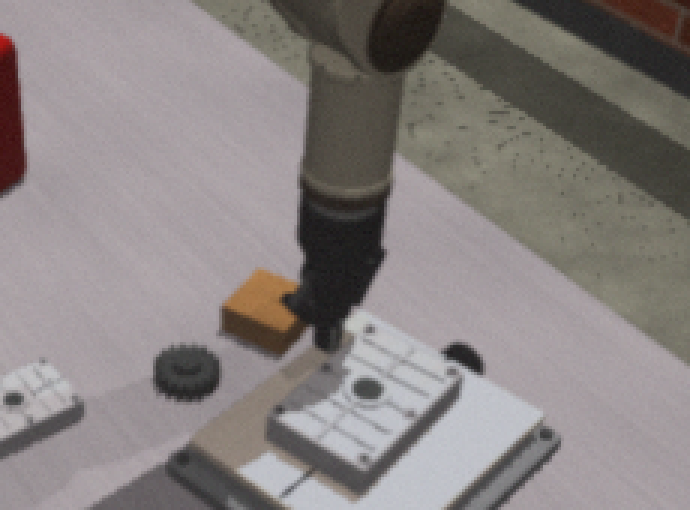

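View pics/top8.png

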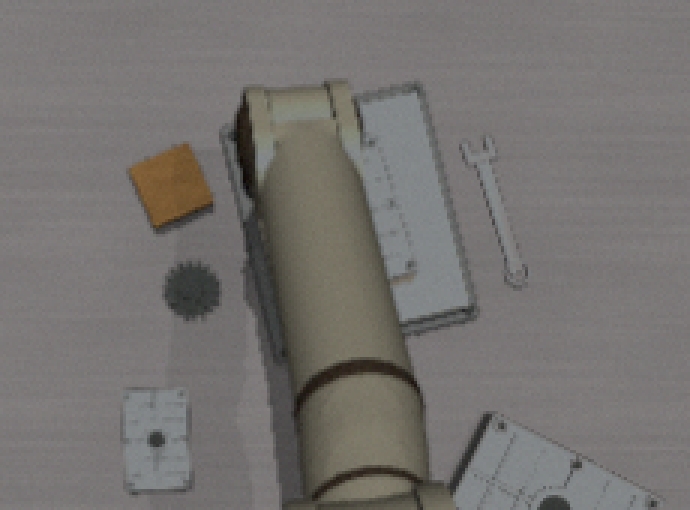

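```bash
cat > s.py <<'E'
import sys
from h import *
def side(guess,shift,pic=None,k=2):
    f=[grab_frame("side") for _ in range(k)]; g=dict(f[0]); g["frame"]=np.mean([q["frame"] for q in f],0).astype(np.uint8)
    c0=w(0,shift,0); im=cv2.cvtColor(ortho(g,.05,c0,LYAW,.26,.024,2500),cv2.COLOR_BGR2GRAY).astype(float)
    p=cv2.GaussianBlur(im,(0,0),2)[:,int(325-.118*2500):int(325-.095*2500)].mean(1); d=np.median(p)-p; m=d.max(); d=np.clip(d-.5*m,0,None)
    s=shift-((np.arange(len(p))*d).sum()/d.sum()-len(p)/2)/2.5
    q=w(guess[0],guess[1]+s,0); c=cover(g,q[0],q[1],LYAW+guess[2],big=0)
    r=plat(c[:2]); print("line y",round(s,2),"contrast",round(m,1),"cover rel",r-[0,s],round(c[2]-LYAW,4),c[3])
    if pic: cv2.imwrite(f"pics/{pic}.png",ortho(g,.086,[c[0],c[1]],c[2],.2,.14,2500))
go(w(58,80,.06),w(58,70,.06))
a=[float(x) for x in sys.argv[1:5]]; side(a[:3],a[3],sys.argv[5] if len(sys.argv)>5 else None)
E
python3 s.py 3.7 6.4 .063 0 s9
```

```text
t 9.55 at [0.6276 0.0655 0.0576] plat [53.8 87.4] F [-0.02 -0.54  0.75] gap -0.0
turn deg [-0.32  0.1  -0.35]
 lin cm [-0.74  0.43 -0.25]
 lin cm [-1.74  0.43 -0.24]
line y -0.36 contrast 71.0 cover rel [5.3        7.15812939] 0.0625 [0.4 0.7 1.6 1.2 0.3 0.6]
```

View pics/s9.png

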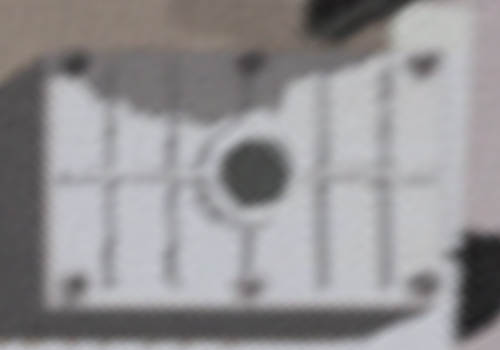

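Request:
step_arm(
  turn=[
    [-0.3, 0.1, -0.3],
    [-0.3, 0.1, -0.3],
    [-0.3, 0.1, -0.3],
    [-0.3, 0.1, -0.3],
    [-0.3, 0.1, -0.3],
    [-0.3, 0.1, -0.3],
    [-0.3, 0.1, -0.3],
    [-0.3, 0.1, -0.3],
  ],
  linear=[
    [-0.4, 0.4, -0.25],
    [-0.8, 0.4, -0.25],
    [-1.1, 0.4, -0.25],
    [-1.3, 0.4, -0.25],
    [-1.5, 0.4, -0.25],
    [-1.7, 0.4, -0.25],
    [-1.9, 0.4, -0.25],
    [-2.1, 0.4, -0.25],
  ],
  gripper=[0, 0, 0, 0, 0, 0, 0, 0],
)

```text
time: 10.65
eef_pos: [0.6375, 0.0473, 0.0613]
tool_rot: [[-0.24, 0.971, 0.002], [0.971, 0.24, 0.001], [0.001, 0.002, -1.0]]
ft_force: [-0.3, 2.3, -0.5]
finger_gap: 0.002
```

```bash
python3 s.py 4.5 7 .063 -5
```

```text
t 10.65 at [0.6375 0.0473 0.0613] plat [59.  67.4] F [-0.28  2.25 -0.53] gap 0.0
turn deg [ 0.13 -0.04  0.03]
 lin cm [ 1.26 -0.1   0.13]
 lin cm [ 0.26 -0.1   0.13]
line y -6.16 contrast 71.3 cover rel [4.7        7.26009064] 0.0654 [0.7 1.2 1.9 1.6 1.1 1.6]
```

Request:
step_arm(
  turn=[
    [0.1, 0, 0],
    [0.1, 0, 0],
    [0.1, 0, 0],
    [0.1, 0, 0],
    [0.1, 0, 0],
    [0.1, 0, 0],
    [0.1, 0, 0],
  ],
  linear=[
    [-0.2, -0.1, 0.1],
    [-0.35, -0.1, 0.1],
    [-0.5, -0.1, 0.1],
    [-0.65, -0.1, 0.1],
    [-0.8, -0.1, 0.1],
    [-0.9, -0.1, 0.1],
    [-0.9, -0.1, 0.1],
  ],
  gripper=[0, 0, 0, 0, 0, 0, 0],
)

```text
time: 11.62
eef_pos: [0.6389, 0.0378, 0.0605]
tool_rot: [[-0.239, 0.971, 0.001], [0.971, 0.239, 0.0], [0.0, 0.001, -1.0]]
ft_force: [1.5, 2.9, 1.9]
finger_gap: 0.004
```

```bash
python3 s.py 4.5 4 .045 -9
```

```text
t 11.62 at [0.6389 0.0378 0.0605] plat [58.1 57.7] F [1.52 2.94 1.88] gap 0.0
turn deg [ 0.05 -0.01 -0.01]
 lin cm [ 2.23 -0.01  0.05]
 lin cm [ 1.23 -0.01  0.05]
line y -12.68 contrast 74.7 cover rel [4.2        5.27825683] 0.0467 [0.3 1.1 1.3 0.8 0.2 0.7]
```

Request:
step_arm(
  turn=[
    [0, 0, 0],
    [0, 0, 0],
    [0, 0, 0],
    [0, 0, 0],
    [0, 0, 0],
    [0, 0, 0],
  ],
  linear=[
    [-0.15, 0, 0],
    [-0.3, 0, 0],
    [-0.45, 0, 0],
    [-0.55, 0, 0],
    [-0.65, 0, 0],
    [-0.65, 0, 0],
  ],
  gripper=[0, 0, 0, 0, 0, 0],
)

```text
time: 12.48
eef_pos: [0.6404, 0.0314, 0.0604]
tool_rot: [[-0.239, 0.971, 0.001], [0.971, 0.239, 0.0], [0.0, 0.001, -1.0]]
ft_force: [0.5, 4.0, 1.7]
finger_gap: -0.001
```

```bash
python3 s.py 4 2 .015 -12 s12
```

```text
t 12.47 at [0.6404 0.0314 0.0604] plat [58.1 51.2] F [0.48 4.   1.65] gap -0.0
turn deg [ 0.05 -0.01 -0.01]
 lin cm [ 2.88 -0.01  0.04]
 lin cm [ 1.88 -0.01  0.04]
line y -13.17 contrast 71.5 cover rel [1.9        1.56521724] 0.0083 [1.1 0.5 1.9 1.5 0.1 1.4]
```

Request:
step_arm(
  turn=[
    [0, 0, 0],
    [0, 0, 0],
    [0, 0, 0],
  ],
  linear=[
    [-0.08, 0, 0],
    [-0.15, 0, 0],
    [-0.15, 0, 0],
  ],
  gripper=[0, 0, 0],
)

```text
time: 12.95
eef_pos: [0.6408, 0.03, 0.0604]
tool_rot: [[-0.239, 0.971, 0.001], [0.971, 0.239, 0.0], [0.0, 0.001, -1.0]]
ft_force: [0.8, 3.4, 1.4]
finger_gap: 0.004
```

Request:
step_arm(
  turn=[
    [0, 0, 0],
    [0, 0, 0],
    [0, 0, 0],
    [0, 0, 0],
    [0, 0, 0],
    [0, 0, 0],
    [0, 0, 0],
    [0, 0, 0],
  ],
  linear=[
    [0.2, 0, 0],
    [0.4, 0, 0],
    [0.6, 0, 0],
    [0.8, 0, 0],
    [1.0, 0, 0],
    [1.3, 0, 0],
    [2.2, 0, -0.1],
    [3.4, 0, -1],
  ],
  gripper=[0, 0, 0, 0, 0, 0, 0, 0],
)

```text
time: 13.95
eef_pos: [0.6317, 0.0632, 0.07]
tool_rot: [[-0.238, 0.971, -0.001], [0.971, 0.238, -0.0], [0.0, -0.001, -1.0]]
ft_force: [-0.2, 0.4, -0.4]
finger_gap: 0.001
```

```bash
python3 s.py 2 1 0 0
```

```text
t 13.95 at [0.6317 0.0632 0.07  ] plat [57.2 84.2] F [-0.24  0.44 -0.38] gap 0.0
turn deg [-0.06 -0.01 -0.05]
 lin cm [-0.42  0.08  1.  ]
 lin cm [-1.42  0.08  1.  ]
line y -0.0 contrast 71.0 cover rel [1.9        1.00263252] 0.0004 [1.1 0.9 0.9 1.5 0.3 0.9]
```

Request:
step_arm(
  turn=[
    [0, 0, 0],
    [0, 0, 0],
    [0, 0, 0],
    [0, 0, 0],
    [0, 0, 0],
    [0, 0, 0],
    [0, 0, 0],
    [0, 0, 0],
  ],
  linear=[
    [0, 0, -5],
    [0, 0, -10],
    [0, 0, -15],
    [4, -2, -18],
    [8, -5, -18],
    [12, -8, -18],
    [17, -12, -18],
    [20, -15, -18],
  ],
  gripper=[0, 0, 0, 0, 0, 0, 0, 0],
)

```text
time: 15.05
eef_pos: [0.4364, 0.2256, 0.2521]
tool_rot: [[-0.245, 0.97, 0.003], [0.97, 0.245, 0.003], [0.002, 0.003, -1.0]]
ft_force: [0.6, 1.0, -0.4]
finger_gap: -0.003
```

```bash
python3 s.py 2 1 0 0 s14; python3 t.py 2 1 0 0 t14
```

```text
t 15.05 at [0.4364 0.2256 0.2521] plat [-93.6 288.5] F [ 0.6   1.02 -0.4 ] gap -0.0
turn deg [ 0.2  -0.12  0.32]
 lin cm [-20.98  14.98  19.21]
 lin cm [-21.98  14.97  19.21]
line y -0.37 contrast 69.0 cover rel [1.5        0.77386426] 0.0058 [0.4 0.7 1.6 1.4 0.6 0.6]
t 15.15 at [0.4343 0.2271 0.252 ] plat [-95.3 290.5] F [ 0.09  0.25 -0.42] gap -0.0
turn deg [ 0.1  -0.18  0.61]
 lin cm [-35.15   3.62  19.1 ]
platen shift 0.4 yaw 0.0015 (31, np.float64(0.9)) cover rel [1.0621 0.7535 0.0045] [0.6 0.5 0.6 0.7 0.4 0.2]
```

View pics/s14.png

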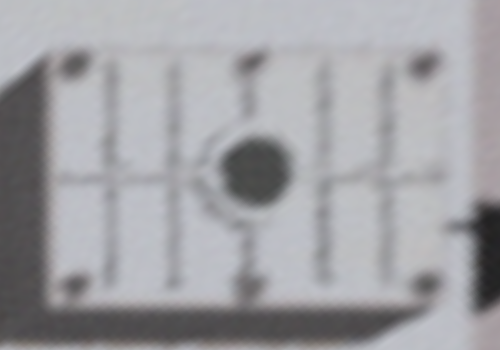

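View pics/t14.png

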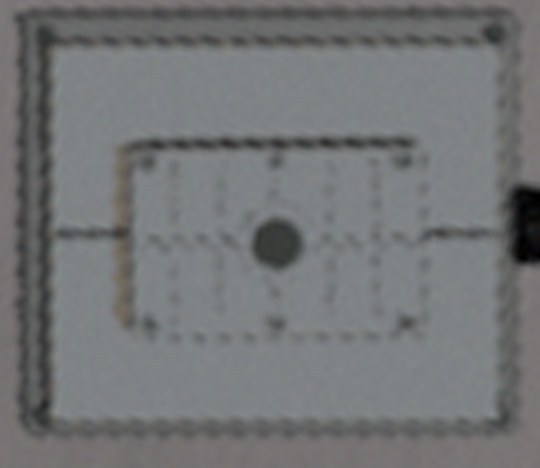

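```bash
python3 -c "
from workcell import hand_in; print(hand_in())"
```

```text
the job is handed in; nothing more can be done
None
```

The cover is straight and centred over the scribed line as far as my cameras show, and I have handed the job in; the hand-in gives no verdict. I used two slow pushes with the shut fingertips: one at the -x end from the -y side, then one at the +x end from the +y side. I then withdrew the arm and lifted it clear. It took about 15 s of the 64 s.

| Last check, arm clear | Side camera | Top camera | Limit |
|---|---|---|---|
| Cover across the line | +0.8 mm | +0.75 mm | ±3 mm |
| Cover along the line | +1.5 mm | +1.1 mm | ±15 mm |
| Cover angle to the line | 0.006 rad | 0.005 rad | 0.05 rad |
| Line's offset from where I first measured it | −0.4 mm | +0.4 mm | ±2 mm |

- **Forces:** the highest I read was about 4.5 N against the 15 N limit. I only read forces at the end of each move, so a brief higher peak would not have shown.
- **Disagreements:** partway through, the two cameras differed by up to 0.8 mm across the line. Two measurements failed because the arm blocked the view, and I did not use them. Single-screw fit errors in the last side view reached 1.6 mm.
- **Bystanders:** I did not measure them again at the end. The arm stayed well clear of them throughout.

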